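Try, free and hold up the cover of the stores case

TASK

Hold up the cover of the plywood stores case so that a colleague can reach in. First, before turning the black knob, tug the cover by its steel bar to feel whether the hidden catch holds it: if it only rattles, a quarter turn of the knob either way frees it; if it comes up, the knob needs no turning (a turn may even catch it). Then lift the cover by the bar to about 40 degrees open and finish while still holding it there by the bar, with the other things on the bench left where they stand.

Things in the scene. Friction and masses are not known exactly. Their poses are not given: they have to be found in the camera images.
- case: Fixed plywood case, 220 (its x) x 290 (its y) x 90 mm high without its cover, screwed down. Origin: centre of its underside. Its -x side is the front, towards the robot; its +y is to the robot's left. It stands turned up to 0.3 rad.
- cover_hinge (a point): Middle of the cover's hinge line, on the case's rear top edge: 110 mm behind (+x of) the case's middle, 90 mm above the bench. The line runs along the case's y. The cover is a flat plywood board, 12 mm thick, lying on the case's rim and reaching from the hinge to the front edge.
- cover (a joint): Opening angle of the cover, rad: 0 shut, grows as the front edge rises, stop at 1.2. About 0.6 kg: lifting at the bar takes 2 to 5 N. It falls shut if let go, at any angle. If the hidden catch holds, it rattles up only about 0.045 rad (9 mm at the bar) and stops hard; else it comes up freely.
- pull_mid (a point): Steel bar handle (part cover_c2) on the cover, front right: round, 10 mm thick, 90 mm long along the case's y, a leg at each end. The point: middle of the bar, 195 mm in front of the hinge line, 50 mm to the case's -y; shut: 50 mm above the hinge line, 38 mm above the cover's top. Axes: the case's, tilted with the cover. Pinched across, it turns between the fingers as the cover swings.
- knob_grip (a point): Middle of the finger bar of the black turn knob, front left on the cover: 160 mm in front of the hinge line, 85 mm to the case's +y, 19 mm above the cover's top. Finger bar 12 wide, 38 long, 26 mm high (13 mm below to 13 mm above this point), on a round skirt 38 mm across. Axes: the case's, tilted with the cover; it does not turn with the knob.
- knob (a joint): Knob turn, rad, anticlockwise from above positive; at 0 the finger bar lies along the case's x. Starts within 0.1 of 0, stops at -2 and 2, stays where left (0.06 N m). It carries a tongue inside; a loose claw in the case, at an unknown angle, may hold it: no view tells. If caught at the start, a turn of 1.35 to 1.8 either way frees it; if free, a turn may catch it.
- tumbler_mid (a point): Bystander: tan stoneware tumbler, 85 mm across, 112 mm high; centre, half-way up.
- tape_rule_mid (a point): Bystander: tape measure, 68 x 71 x 35 mm; centre, half-way up.
- small_carton_mid (a point): Bystander: small taped kraft box, 52 x 68 x 36 mm; centre, half-way up.
- spool_mid (a point): Bystander: wooden spool of thread standing upright, 31 mm across, 60 mm high; centre, half-way up.

How it is judged:
By the outcome, as a careful person would: the job done as asked, in the order asked, and still so for the second after the job is handed in, while the arm keeps its last pose, push and grip.
It also fails if it takes over 61 s, if anything falls off the work surface, if the arm or the gripper's body presses on something with over 40 N, if the wrist force passes 120 N, or if a joint passes its speed limit or range.

ROBOT

A 6-joint arm with a two-finger parallel gripper is mounted at the origin on a cart in front of the work surface, level with it; the furniture and walls round the work are solid. World frame = base frame: x ahead of the robot, y to its left, z up, the work surface at z = 0. Lengths are in m, angles in rad, forces in N, time in s.
With the tool pointing down it reaches from about 0.25 to 0.85 m from the base axis. Payload 12.5 kg.
Tool frame: the origin (TCP) lies between the finger pads; the fingertips stand robot.tips_ahead ahead of it and the grasp point (between the pads) lies 2 mm behind it (robot.tips_ahead is the distance from the TCP to the fingertips, in m); z points along the fingers, y is the line along which they close (so a half turn about z gives the same grasp; the last joint's range is limited). The gripper opens to 93 mm and grips with 3 to 60 N. Pads are 15 mm wide; open, the fingers measure 128 mm over their backs; the gripper's body (75 mm by 188 mm) begins 65 mm behind the grasp point.
Start: joints at [1.071, 0.351, 1.652, -0, 1.139, -0.085], TCP at [0.222, 0.503, 0.236] pointing down, gripper open.
Joint ranges: [-2.75, 2.75], [-0.79, 2.1], [0.01, 2.65], [-1.57, 4.71], [0.07, 3.14], [-2.87, 2.87]. Speed limits (rad/s): [2.22, 2.22, 2.79, 3.14, 3.14, 3.14].

INTERFACE

Orientations are given as a unit quaternion [x, y, z, w].
In Python, from plant import robot, viewer, find_in, tip_of gives the robot as it stands. The module is installed in compiled form; this text tells all that it offers.
- The arm moves only by the shell command python3 -m pendant 'ROWS' [OPENING]. ROWS is JSON, a list of rows, each a list of 2 entries, a list of its own where there are three numbers: the shift along the tool's x, y, z each as a share of 40 mm, from -1 to 1, then the turn, a rotation vector about the tool's x, y, z each as a share of 360 degrees, from -1 to 1. A call has 1 to 20 rows; each row shifts and turns the commanded pose from where the row before left it, along the tool's axes as they then stand; what a row does not reach is not made up. A row lasts 1/12 s, in which the tool goes at most 41.7 mm and 7.16 degrees, less where a joint would pass 70% of its speed; a pose out of reach is approached as far as the arm can. A call with a number of a shift or a turn outside -1 to 1 is refused whole. A call with a gripper value outside its range is refused whole. OPENING is the closure in counts, from 0 (fully open) to 255 (shut), set as the call begins (- or left out, the last holds). The fingers move at their own pace and stop on an object; the grip force is fixed at half the most. Time passes only in rows, so rows that do not move let the fingers close. It gives the time, the measured TCP pose, the force, the opening and the grip force at its end, in the units of the state.
- robot.sense(): the state, without advancing time (a new reading comes with each control period).
- viewer.get_image(name): name is "side" or "top" or "wrist"; returns a dict with "frame" (480x640x3 uint8, blue, green, red), "K" (3x3 intrinsics, pixels), "R" (3x3) and "t" (3): a world point X has camera coordinates R X + t; the wrist camera has in their place "tool_from_camera" (4x4, takes a point from camera to tool coordinates, whose origin is the TCP and whose axes are the flange's). Camera axes: x right, y down, z forward; pixel columns grow to the right and rows downward; lengths in m; the calibration is good to about 2 mm. A picture is of the moment at which its call begins: read the wrist's pose just before it. There is no depth.
- robot.job_done(): hands the job in; it is judged then, once.
Trained networks look in a picture, given as the dict that the camera call returned (one of the last four; its "shot" number tells which), for a name from the list of things; names that differ only in an ending like _2 or _b are one class to them, and where a whole thing is asked for, a point or a joint stands for the part that bears it (a point fixed in the world has none). Each returns a list of dicts, best first, with "score" (0 to 1); they miss things now and then, are a little off and sometimes report something else, mostly with a low value. They report only what shows in the picture. A call takes as long as a camera call.
- find_in(name, picture): "box" ([left, top, right, bottom] as shares, 0 to 1, of the picture: columns of its width, rows of its height, round what is visible of it).
- tip_of(name, picture): "xy" ([column, row] as shares, 0 to 1, of the picture: columns of its width, rows of its height: a listed point, or the origin of a listed thing).
The state is a dict: "t": time; "q": joint angles; "joint_vel": joint speeds; "effort": joint torques, N m; "position": TCP position; "ee_rot": TCP orientation; "force": force on the tool from outside, world axes, zero at the start; "torque": the same for the moment, N m; "gripper_width": finger opening in m; "grasp_force": force on a finger pad.
Only numpy, scipy, OpenCV 4.12 (cv2) and the standard library are available. Lean on these libraries where they do the work, as an engineer would, in place of code of your own. Each camera call takes 0.05 s, during which the arm holds its last target. There are 200 camera calls.

## Working session

There is one attempt and no reset: what is moved stays moved. The work goes in short steps, Python scripts to look and compute and a shell command to move; the robot and the scene stay as the last step left them, time stands still between calls to the robot, and variables do not carry over. Pictures are saved under pics/ and viewed, at most 10 in all, crops included, and the job is handed in when it is done.

```bash
mkdir -p pics; cat > h.py <<'E'
import numpy as np, cv2
from scipy.spatial.transform import Rotation as Ro
from plant import robot, viewer, find_in, tip_of
def ray(p,xy,s=None):
    d=np.linalg.inv(p["K"])@np.array([xy[0]*640,xy[1]*480,1])
    if "R" in p: R=np.array(p["R"]);return -R.T@np.array(p["t"]),R.T@d
    T=np.array(p["tool_from_camera"]);W=Ro.from_quat(s["ee_rot"]).as_matrix()
    return np.array(s["position"])+W@T[:3,3],W@T[:3,:3]@d
def atz(p,xy,z,s=None):
    o,d=ray(p,xy,s);return o+d*(z-o[2])/d[2]
def tri(rs):
    A=0;b=0
    for o,d in rs:
        d=d/np.linalg.norm(d);P=np.eye(3)-np.outer(d,d);A=A+P;b=b+P@o
    return np.linalg.solve(A,b)
E
python3 - <<'E'
from h import *
np.set_printoptions(precision=4,suppress=True)
s=robot.sense();print(s,robot.tips_ahead)
Z=dict(cover_hinge=.09,pull_mid=.14,knob_grip=.121,case=0,tumbler_mid=.056,tape_rule_mid=.0175,small_carton_mid=.018,spool_mid=.03)
P={n:viewer.get_image(n) for n in("side","top")}
for n,p in P.items():
    cv2.imwrite(f"pics/{n}0.png",p["frame"])
for k,z in Z.items():
    r=[]
    for n,p in P.items():
        t=tip_of(k,p)
        for a in t[:2]: print(k,n,round(a["score"],2),np.array(a["xy"])*[640,480],atz(p,a["xy"],z))
        if t:r.append(ray(p,t[0]["xy"]))
    if len(r)==2:print("   tri",tri(r))
E
```

```text
{'t': 0.0, 'q': array([ 1.0714,  0.3512,  1.6524, -0.    ,  1.1391, -0.0846]), 'joint_vel': array([-0.0001, -0.0004, -0.0004, -0.0002, -0.0006, -0.001 ]), 'effort': array([  0.0001, -49.7331, -28.5254,   0.0699,   0.0257,  -0.0001]), 'position': array([0.2215, 0.5031, 0.2351]), 'ee_rot': array([ 0.2059,  0.9786, -0.0006, -0.0002]), 'force': array([ 0.4579, -0.717 , -0.2433]), 'torque': array([ 0.005 , -0.0498, -0.0056]), 'grasp_force': 0.0, 'gripper_width': 0.09254343170370624} 0.017
cover_hinge side 0.58 [257.92  240.096] [0.6908 0.0333 0.09  ]
cover_hinge top 0.91 [323.904 171.792] [0.6895 0.0325 0.09  ]
   tri [0.6903 0.0327 0.0896]
pull_mid side 0.78 [332.096 215.808] [ 0.5091 -0.0479  0.14  ]
pull_mid top 0.89 [353.088 240.192] [ 0.4931 -0.0367  0.14  ]
   tri [ 0.4991 -0.0349  0.1474]
knob_grip side 0.71 [313.6   250.608] [0.521  0.1007 0.121 ]
knob_grip top 0.83 [297.472 234.576] [0.5141 0.1085 0.121 ]
   tri [0.5161 0.1088 0.1263]
case top 0.26 [210.176 296.592] [0.3575 0.3645 0.    ]
tumbler_mid side 0.74 [230.08  355.008] [0.6145 0.4311 0.056 ]
tumbler_mid top 0.93 [183.68  203.904] [0.6167 0.426  0.056 ]
   tri [0.617  0.427  0.0519]
tape_rule_mid side 0.93 [360.896 367.584] [0.352  0.367  0.0175]
tape_rule_mid top 0.95 [206.016 296.112] [0.3592 0.3726 0.0175]
   tri [0.3553 0.3713 0.0212]
small_carton_mid side 0.59 [403.008 221.712] [ 0.3446 -0.2749  0.018 ]
small_carton_mid top 0.57 [427.712 292.896] [ 0.3501 -0.2515  0.018 ]
   tri [ 0.3462 -0.2488  0.032 ]
spool_mid side 0.79 [300.48  360.624] [0.4768 0.3879 0.03  ]
spool_mid top 0.5 [199.104 252.384] [0.4819 0.3891 0.03  ]
   tri [0.4793 0.3884 0.0304]
```

View pictures.

View pics/top0.png

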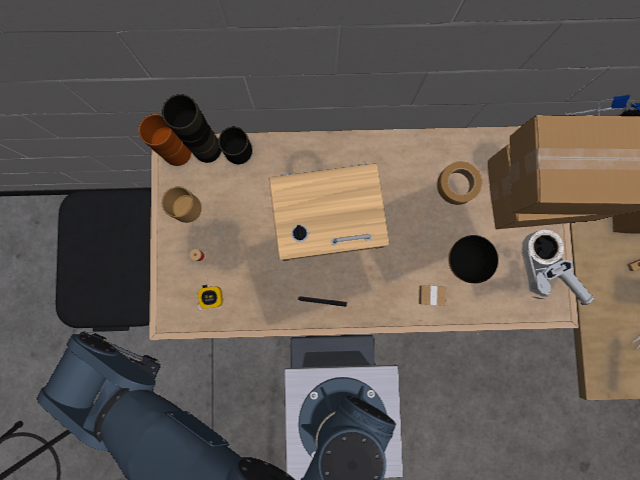

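View pics/side0.png

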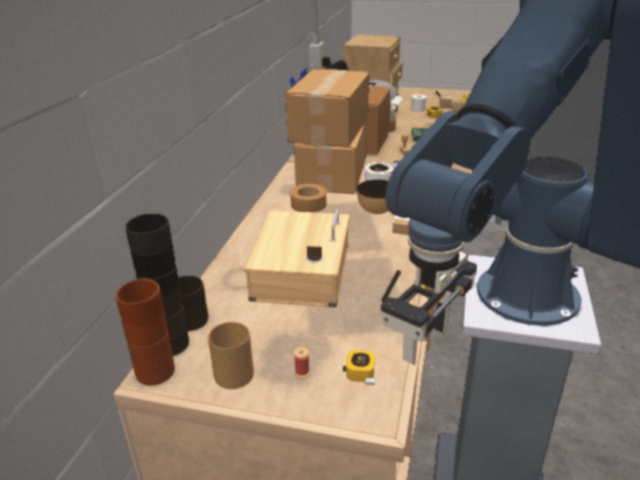

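Top view: cover spans cols 270–388, rows 165–258, turned about +0.09 rad, with the bar at (334–370, 239) and the knob at (299, 233). That agrees with the triangulated points and the sizes given. I'll go above the bar next.

```bash
python3 -m pendant '[[[0,0,0],[0,0,0.0188]],[[0,0,0],[0,0,0.0188]],[[0,0,0],[0,0,0.0188]],[[0,0,0],[0,0,0.0188]],[[0,0,0],[0,0,0.0188]],[[0,0,0],[0,0,0.0188]],[[0,0,0],[0,0,0.0188]],[[0,0,0],[0,0,0.0188]],[[0,0,0],[0,0,0.0188]]]' 0
python3 -m pendant '[[[-0.93,0.38,0],[0,0,0]],[[-0.93,0.38,0],[0,0,0]],[[-0.93,0.38,0],[0,0,0]],[[-0.93,0.38,0],[0,0,0]],[[-0.93,0.38,0],[0,0,0]],[[-0.93,0.38,0],[0,0,0]],[[-0.93,0.38,0],[0,0,0]],[[-0.93,0.38,0],[0,0,0]],[[-0.93,0.38,0],[0,0,0]],[[-0.93,0.38,0],[0,0,0]],[[-0.93,0.38,0],[0,0,0]],[[-0.93,0.38,0],[0,0,0]],[[-0.93,0.38,0],[0,0,0]],[[-0.93,0.38,0],[0,0,0]],[[-0.93,0.38,0],[0,0,0]],[[0,0,0],[0,0,0]],[[0,0,0],[0,0,0]]]'
cat > look.py <<'E'
from h import *
import sys
np.set_printoptions(precision=4,suppress=True)
s=robot.sense();p=viewer.get_image("wrist");cv2.imwrite(f"pics/{sys.argv[1]}.png",p["frame"])
W=Ro.from_quat(s["ee_rot"]).as_matrix();print(s["t"],s["position"],W,s["force"],s["q"])
for k,z in dict(pull_mid=.14,knob_grip=.121,cover_hinge=.09).items():
    for a in tip_of(k,p)[:1]:
        X=atz(p,a["xy"],z,s);print(k,a["score"],np.array(a["xy"])*[640,480],X,"tool mm",W.T@(X-s["position"])*1000)
E
python3 look.py w1
```

```text
t: 1.65
position: [0.2216, 0.5034, 0.2356]
ee_rot: [0.676, 0.737, 0.0, -0.0]
force: [0.1, -0.0, 1.0]
gripper_width: 0.0931
grasp_force: 0.0
t: 3.07
position: [0.5007, -0.0325, 0.2353]
ee_rot: [0.675, 0.738, -0.0, -0.0]
force: [-0.6, 0.0, -0.4]
gripper_width: 0.093
grasp_force: 0.0
3.0667 [ 0.5007 -0.0325  0.2353] [[-0.0898  0.996  -0.0004]
 [ 0.996   0.0898  0.0001]
 [ 0.0001 -0.0004 -1.    ]] [-0.589   0.0329 -0.4388] [-0.1577  0.2637  1.7736 -0.      1.1047 -0.2477]
pull_mid 0.74 [311.872 247.2  ] [ 0.496  -0.0318  0.14  ] tool mm [ 1.1149 -4.5999 95.333 ]
knob_grip 0.93 [365.824  37.104] [0.5187 0.1057 0.121 ] tool mm [136.066   30.4189 114.3325]
cover_hinge 0.83 [561.28 166.8 ] [0.6845 0.0365 0.09  ] tool mm [ 52.2178 189.2618 145.2546]
```

View pics/w1.png

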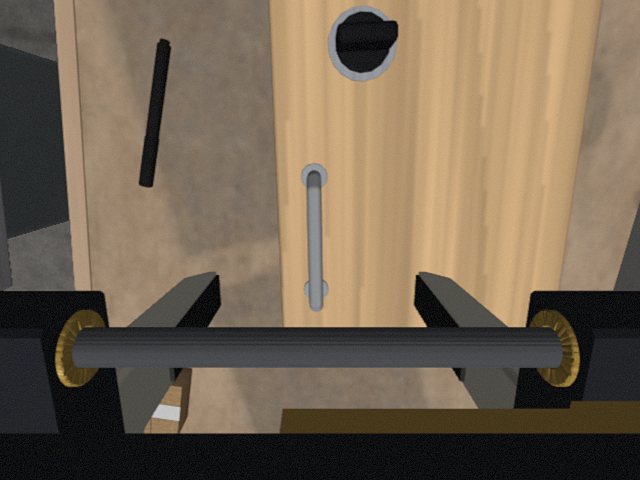

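Wrist view: bar runs from (313, 175) to (316, 305), centred between the open fingers and about 4 mm to the front, with nothing in the way. I'll descend and grip.

```bash
python3 -m pendant '[[[0.03,-0.1,0],[0,0,0]],[[0,0,0.475],[0,0,0]],[[0,0,0.475],[0,0,0]],[[0,0,0.475],[0,0,0]],[[0,0,0.475],[0,0,0]],[[0,0,0.475],[0,0,0]],[[0,0,0],[0,0,0]],[[0,0,0],[0,0,0]]]' 0
python3 -m pendant '[[[0,0,0],[0,0,0]],[[0,0,0],[0,0,0]],[[0,0,0],[0,0,0]],[[0,0,0],[0,0,0]],[[0,0,0],[0,0,0]],[[0,0,0],[0,0,0]],[[0,0,0],[0,0,0]],[[0,0,0],[0,0,0]],[[0,0,0],[0,0,0]],[[0,0,0],[0,0,0]],[[0,0,0],[0,0,0]],[[0,0,0],[0,0,0]]]' 255
```

```text
t: 3.93
position: [0.4958, -0.0296, 0.1406]
ee_rot: [0.673, 0.739, -0.0, -0.001]
force: [0.6, 0.1, -0.0]
gripper_width: 0.093
grasp_force: 0.0
t: 4.93
position: [0.4963, -0.0303, 0.1406]
ee_rot: [0.674, 0.739, -0.0, -0.0]
force: [-0.1, 0.8, -0.6]
gripper_width: 0.0174
grasp_force: 0.0
```

```bash
python3 -m pendant '[[[0,0,0],[0,0,0]],[[0,0,0],[0,0,0]],[[0,0,0],[0,0,0]],[[0,0,0],[0,0,0]],[[0,0,0],[0,0,0]],[[0,0,0],[0,0,0]]]'
```

```text
t: 5.43
position: [0.4989, -0.0301, 0.1412]
ee_rot: [0.674, 0.739, 0.002, 0.002]
force: [14.0, 4.2, -7.0]
gripper_width: 0.0088
grasp_force: 30.0
```

```bash
python3 -m pendant '[[[0,0,-0.1],[0,0,0]],[[0,0,0],[0,0,0]],[[0,0,0],[0,0,0]]]'; python3 -m pendant '[[[0,0,-0.08],[0,0,0]],[[0,0,0],[0,0,0]],[[0,0,0],[0,0,0]]]'
```

```text
t: 5.68
position: [0.5, -0.03, 0.1456]
ee_rot: [0.674, 0.739, 0.003, 0.003]
force: [20.8, 5.1, -9.6]
gripper_width: 0.0089
grasp_force: 30.0
t: 5.93
position: [0.501, -0.0299, 0.149]
ee_rot: [0.674, 0.739, 0.004, 0.004]
force: [24.1, 5.8, -11.6]
gripper_width: 0.0089
grasp_force: 30.0
```

The bar is pulling the tool towards +x (I gripped a few mm off, and the bar swings back as it rises). I'll follow it.

```bash
python3 -m pendant '[[[0,0.1,0],[0,0,0]],[[0,0.1,0],[0,0,0]],[[0,0,0],[0,0,0]],[[0,0,0],[0,0,0]]]'
```

```text
t: 6.27
position: [0.5005, -0.0298, 0.1463]
ee_rot: [0.673, 0.739, -0.004, -0.004]
force: [-14.7, -4.8, 0.8]
gripper_width: 0.0088
grasp_force: 30.0
```

```bash
python3 -m pendant '[[[0,0.02,-0.1],[0,0,0]],[[0,0,0],[0,0,0]],[[0,0,0],[0,0,0]]]'
```

```text
t: 6.52
position: [0.5018, -0.0297, 0.1506]
ee_rot: [0.673, 0.739, -0.003, -0.003]
force: [-12.3, -5.3, 0.5]
gripper_width: 0.0091
grasp_force: 30.0
```

```bash
python3 -m pendant '[[[0,-0.06,-0.1],[0,0,0]],[[0,0,0],[0,0,0]],[[0,0,0],[0,0,0]]]'
```

```text
t: 6.77
position: [0.5034, -0.0296, 0.156]
ee_rot: [0.674, 0.739, 0.001, 0.001]
force: [5.4, 0.3, -6.4]
gripper_width: 0.0087
grasp_force: 30.0
```

```bash
python3 -m pendant '[[[0,0.02,-0.1],[0,0,0]],[[0,0,0],[0,0,0]],[[0,0,0],[0,0,0]]]'
```

```text
t: 7.02
position: [0.5049, -0.0295, 0.1601]
ee_rot: [0.674, 0.739, 0.001, 0.001]
force: [9.8, 1.2, -7.8]
gripper_width: 0.0093
grasp_force: 30.0
```

The cover came up 19 mm, well past the 9 mm rattle, along the expected arc (about 6 mm back). It is free, so I leave the knob alone and lift along the arc.

```bash
python3 -m pendant '[[[0,0.08,-0.14],[0,0,0]],[[0,0.07,-0.14],[0,0,0]],[[0,0.064,-0.136],[0,0,0]],[[0,0.064,-0.136],[0,0,0]],[[0,0.072,-0.132],[0,0,0]],[[0,0.072,-0.132],[0,0,0]],[[0,0.081,-0.128],[0,0,0]],[[0,0.081,-0.128],[0,0,0]],[[0,0.088,-0.122],[0,0,0]],[[0,0.088,-0.122],[0,0,0]],[[0,0,0],[0,0,0]],[[0,0,0],[0,0,0]]]'
```

```text
t: 8.02
position: [0.5331, -0.0265, 0.2131]
ee_rot: [0.673, 0.739, -0.001, -0.001]
force: [-8.5, 1.1, 1.6]
gripper_width: 0.0089
grasp_force: 30.0
```

```bash
python3 -m pendant '[[[0,0.076,-0.118],[0,0,0]],[[0,0.086,-0.118],[0,0,0]],[[0,0.096,-0.112],[0,0,0]],[[0,0.096,-0.112],[0,0,0]],[[0,0.102,-0.105],[0,0,0]],[[0,0.102,-0.105],[0,0,0]],[[0,0.11,-0.098],[0,0,0]],[[0,0.11,-0.098],[0,0,0]],[[0,0.115,-0.09],[0,0,0]],[[0,0.115,-0.09],[0,0,0]],[[0,0,0],[0,0,0]],[[0,0,0],[0,0,0]]]'
python3 - <<'E'
from h import *
p=viewer.get_image("side");cv2.imwrite("pics/s2.png",cv2.resize(p["frame"][130:400,200:500],None,fx=2,fy=2))
t=viewer.get_image("top");r=[]
for n in(p,t):
    a=tip_of("pull_mid",n);print(a[:1]);r+=[ray(n,a[0]["xy"])] if a else []
if len(r)==2:print(tri(r))
E
```

```text
t: 9.02
position: [0.5743, -0.0222, 0.2554]
ee_rot: [0.673, 0.739, 0.001, -0.0]
force: [-5.9, 5.2, 2.8]
gripper_width: 0.0091
grasp_force: 29.9
[{'xy': [0.4728, 0.366], 'score': 0.86}]
[]
```

View pics/s2.png

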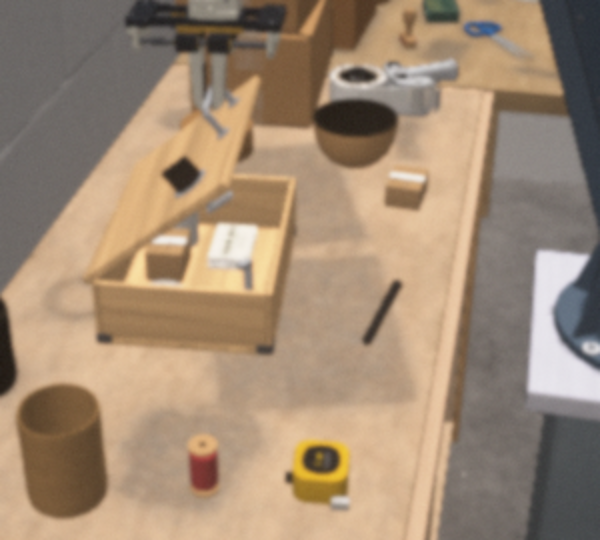

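The side view shows the cover open with the fingers still on the bar at (210, 100) in the crop, and the bystanders untouched. The bar's 114 mm rise gives 0.70 rad, or 40°.

```bash
python3 -m pendant '[[[0,0,0],[0,0,0]],[[0,0,0],[0,0,0]],[[0,0,0],[0,0,0]]]'; python3 -c "
from plant import robot
print(robot.job_done())"
```

```text
t: 9.47
position: [0.5741, -0.0222, 0.2553]
ee_rot: [0.673, 0.739, 0.001, -0.0]
force: [-5.2, 6.3, 1.4]
gripper_width: 0.0089
grasp_force: 29.9
the job is handed in; nothing more can be done
None
```

The tug showed the catch was not holding, so I left the knob unturned, lifted the cover by its bar to about 40°, and handed the job in at 9.5 s still gripping it there, with the other things untouched.

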